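# Strip a rotary controller and sort its parts

### The job

Strip the rotary controller that is clamped in the spring-jaw holder, from the top down: work the knob off its spindle and stand it in the empty pocket of the knob tray, lay the centre plate square on the pile of centre plates, lay the frame square on the pile of frames, and last pull the insert up out of the holder and seat it in the empty cell of the insert tray, lying the same way round as the insert beside it. Set each part down rather than dropping it, finish one before you take the next, and leave the box of screws and the solder reel where they are.

Things in the scene. Friction and masses are not known exactly. Their poses are not given: they have to be found in the camera images.
- knob: White fluted round push-on knob on top of the controller, 30 mm diameter, 20 mm tall, 20 g. Origin: centre of its underside, z up. Its blind bore sits tight on the insert's 6 mm spindle: a straight pull takes 4 to 8 N, turning it back and forth while pulling eases it; free after rising 14 mm. 2 mm below it is the centre plate.
- plate: White square centre plate under the knob, 46 x 46 mm, 12 mm thick, with a round 16 mm hole for the insert's bushing; 20 g. Origin: centre of its underside; x, y along its sides. Lies loose on the frame; clears the spindle after rising 28 mm.
- frame: White square frame under the centre plate, 64 x 64 mm outside, 11 mm thick, 41 x 41 mm window; 30 g. Origin: centre of its underside (mid-window); x, y along its sides. Lies loose on the insert's strap, whose ears show beyond it; clears the spindle after rising 39 mm.
- insert: Insert in the spring-jaw holder, 160 g. Origin: centre of the underside of its grey 42 x 42 x 28 mm housing. On that a steel strap 92 (x) x 40 (y) mm, top 30 mm above the origin; then on the axis a brass bushing 12 mm thick up to 55 mm (grip it here from above), a 6 mm spindle up to 69 mm. Jaws (below the strap) press its y faces: a straight pull up of 8 to 16 N over 26 mm frees it.
- knob_pocket (a point): Centre of the floor of the empty round pocket (41 mm diameter, 8 mm deep) of the fixed black knob tray: the knob's origin belongs here. Tray 62 (x) x 112 (y) mm, 12 mm tall; the other pocket, 50 mm away in +y, holds such a knob, so close the fingers along the tray's x. Axes of the tray.
- plate_pile (a point): Centre of the top face of the fixed pile of three white centre plates (46 x 46 mm) on a small black base, 39 mm above the bench: the plate's origin belongs here. x, y along the plates' sides.
- frame_pile (a point): Mid-window at the top face of the fixed pile of three white frames (64 x 64 mm) on a small black base, 36 mm above the bench: the frame's origin belongs here. x, y along the frames' sides.
- insert_cell (a point): Where the insert's origin belongs: on the axis of the empty 53 x 53 mm cell of the fixed black insert tray, 3 mm above the bench, 28 mm below the tray's top, on which the strap comes to lie. Tray 84 (x) x 126 (y) mm, 31 mm tall; the other cell, 60 mm away in +y, holds an insert with its strap along the tray's x, as this one's must be (either way round). Axes of the tray.
- screw_box: Bystander: open clear box of screws, 85 x 62 mm, 32 mm tall, loose; origin at the centre of its underside. Leave it where it is.
- reel: Bystander: reel of solder standing on its flange, 56 mm diameter, 38 mm tall, black flanges, loose; origin at the centre of its underside. Leave it where it is.
Mind the look-alikes: they are no part of the job. What is shaped like the part that bears knob_pocket but blue is not meant. What is shaped like the part that bears plate_pile but orange is not meant.

How it is judged:
By the outcome, as a careful person would: the job done as asked, in the order asked, and still so for the second after the job is handed in, with the robot touching nothing.
It also fails if it takes over 125 s, if anything falls off the work surface, if the arm or the gripper's body presses on something with over 40 N, if the wrist force passes 120 N, or if a joint passes its speed limit or range.

### The arm

A 7-joint arm with a two-finger parallel gripper is mounted at the origin on the work surface. World frame = base frame: x ahead of the robot, y to its left, z up, the work surface at z = 0. Lengths are in mm, angles in rad, forces in N, time in s.
With the tool pointing down it reaches from about 375 to 925 mm from the base axis. Payload 3.1 kg.
Tool frame: the origin (TCP) lies at the very end of the fingers, on their centre line; the grasp point (between the pads) lies 19 mm behind it; z points along the fingers, y is the line along which they close (so a half turn about z gives the same grasp; the last joint's range is limited). The gripper opens to 85 mm and grips with 20 to 120 N. Pads are 22 mm wide; open, the fingers measure 114 mm over their backs; the gripper's body (76 mm by 85 mm) begins 54 mm behind the grasp point. The pads swing forward as they close: fully open they stand 13 mm farther back than shut.
Start: joints at [-0.098, 0.383, 0.044, 1.598, -0.018, 1.161, -0.05], TCP at [650.002, 0.022, 231.269] pointing down, gripper open.
Joint ranges: [-2.61, 2.61], [-0.41, 2.15], [-1.48, 1.57], [0, 2.5], [-1.57, 4.71], [0.05, 1.97], [-2.85, 2.85]. Speed limits (rad/s): [2.79, 2.79, 3.14, 3.14, 3.14, 3.14, 3.14].

### API

Orientations are given as a unit quaternion [w, x, y, z].
In Python, from cell import robot gives the robot as it stands.
- The arm moves only by the tool step_arm, never from a script. Its arguments are lists of equal length, an entry for each row: "dp": the shift along the world's x, y, z in m, a list of three; "twist": the turn, a rotation vector about the world's x, y, z in degrees, a list of three; "hand": the opening, from 0 (shut) to 1 (fully open). In form: {"dp": [[tx, ty, tz], ...], "twist": [[rx, ry, rz], ...], "hand": [hand, ...]}. A call has 1 to 20 rows; each row shifts and turns the commanded pose from where the row before left it; what a row does not reach is not made up. A row lasts 1/12 s, in which the tool goes at most 41.7 mm and 7.16 degrees, less where a joint would pass 70% of its speed; a pose out of reach is approached as far as the arm can. A call with a gripper value outside its range is refused whole. The fingers move at their own pace and stop on an object; "squeeze" is the grip in N (left out, the last holds). Time passes only in rows, so rows that do not move let the fingers close. It gives the time, the measured TCP pose, the force, the opening and the grip force at its end, in the units of the state.
- robot.get_state(): the state, without advancing time (a new reading comes with each control period).
- robot.snapshot(name): name is "scene" or "side" or "wrist"; returns (picture, depth): 384x512x3 uint8, red, green, blue; 384x512 float32, mm along the optical axis (not along the pixel's ray), 0 where there is no reading.
- robot.get_calibration(name): a dict with "fx", "fy", "cx", "cy" (pixels), "distortion" ([k1, k2, p1, p2, k3] as OpenCV has them; the pictures are not rectified), "camera_from_world" (4x4, takes a point from world to camera coordinates). Camera axes: x right, y up, looking along -z (the intrinsics and any distortion apply to the point x, -y, -z); pixel columns grow to the right and rows downward; lengths in mm; the calibration is good to about 2 mm. A picture is of the moment at which its call begins: read the wrist's pose just before it. get_calibration takes no time and is no camera call; for the wrist camera it gives the pose at the moment of the call.
- robot.job_done(): hands the job in; it is judged then, once.
The state is a dict: "time": time; "q": joint angles; "dq": joint speeds; "tau": joint torques, N m; "tcp_pos": TCP position; "tcp_rot": TCP orientation; "force": force on the tool from outside, world axes, zero at the start; "torque": the same for the moment, N m; "opening": finger opening in mm; "grip_force": force on a finger pad.
Only numpy, scipy, OpenCV 4.12 (cv2) and the standard library are available. Lean on these libraries where they do the work, as an engineer would, in place of code of your own. Each camera call takes 0.05 s, during which the arm holds its last target. There are 200 camera calls.

## Working session

There is one attempt and no reset: what is moved stays moved. The work goes in short steps, Python scripts to look and compute and a tool call to move; the robot and the scene stay as the last step left them, time stands still between calls to the robot, and variables do not carry over. Pictures are saved under pics/ and viewed, at most 14 in all, crops included, and the job is handed in when it is done.

Besides the shell and the picture viewer there is one more tool, called after "Request:" as name(argument=value, ...) on one line, values as JSON. step_arm: Moves the arm, as the interface text tells. Its arguments: {"type":"object","properties":{"dp":{"type":"array","items":{"type":"array","items":{"type":"number"}}},"twist":{"type":"array","items":{"type":"array","items":{"type":"number"}}},"hand":{"type":"array","items":{"type":"number"}},"squeeze":{"type":"number"}},"required":["dp","twist","hand"]}

```bash
mkdir -p pics; cat > h.py <<'E'
import numpy as np, cv2
from cell import robot
def snap(n,save=None):
    c=robot.get_calibration(n); p,d=robot.snapshot(n)
    if save: cv2.imwrite(f'pics/{save}.png',p[:,:,::-1]); np.savez(f'pics/{save}.npz',p=p,d=d,**{k:np.array(v) for k,v in c.items()})
    return p,d,c
def load(s): 
    z=np.load(f'pics/{s}.npz'); return z['p'],z['d'],z
def rays(c,uv):
    K=np.array([[c['fx'],0,c['cx']],[0,c['fy'],c['cy']],[0,0,1]],float)
    n=cv2.undistortPoints(np.float64(uv).reshape(-1,1,2),K,np.float64(c['distortion'])).reshape(-1,2)
    T=np.array(c['camera_from_world']);R=T[:3,:3]
    dc=np.c_[n[:,0],-n[:,1],-np.ones(len(n))]
    return -R.T@T[:3,3], dc@R
def onz(c,uv,z):
    o,d=rays(c,uv); return o+d*((z-o[2])/d[:,2])[:,None]
def cloud(c,d):
    v,u=np.mgrid[:d.shape[0],:d.shape[1]]
    o,r=rays(c,np.c_[u.ravel(),v.ravel()]); return (o+r*d.ravel()[:,None]).reshape(*d.shape,3)
E
python3 - <<'E'
from h import *
for n in ['scene','side','wrist']:
    p,d,c=snap(n,n+'0'); print(n,c['fx'],rays(c,[[256,192]]),(d>0).mean())
a=[cv2.imread(f'pics/{n}0.png') for n in ['scene','side']]
print(robot.get_state())
E
```

```text
scene 443.4075306372879 (array([1090.37369932, -922.23234943,  934.59471239]), array([[-0.43904626,  0.64386246, -0.62668712]])) 0.9870452880859375
side 485.69912037563284 (array([ 457.47401854, 1050.80442374,  847.66013699]), array([[ 0.01349589, -0.80844277, -0.58902885]])) 0.9962209065755209
wrist 321.7001364115086 (array([649.93288112,  71.44026177, 373.31032834]), array([[-0.00935284, -0.27730064, -0.96077612]])) 0.9959208170572916
{'time': 0.15, 'q': array([-0.09778986,  0.38364051,  0.04381313,  1.59922161, -0.01789628,
        1.16119834, -0.0499083 ]), 'dq': array([ 0.0011457 , -0.00417744,  0.00072336, -0.0031069 ,  0.00026679,
       -0.00037845,  0.00051722]), 'tau': array([ 2.19941270e-03, -4.34053266e+01,  1.02680024e+00, -2.49981201e+01,
        1.06983635e-02,  7.30535554e-03,  3.91670756e-05]), 'tcp_pos': array([6.49256723e+02, 1.41722632e-02, 2.30175760e+02]), 'tcp_rot': array([-6.98729816e-04,  7.07075313e-01,  7.07137487e-01, -7.67610440e-04]), 'force': array([ 0.2882048 ,  0.22119333, -0.46686559]), 'torque': array([ 0.03620447,  0.04567616, -0.00908309]), 'grip_force': 0.0, 'opening': 85.61042988588913}
```

View pics/scene0.png

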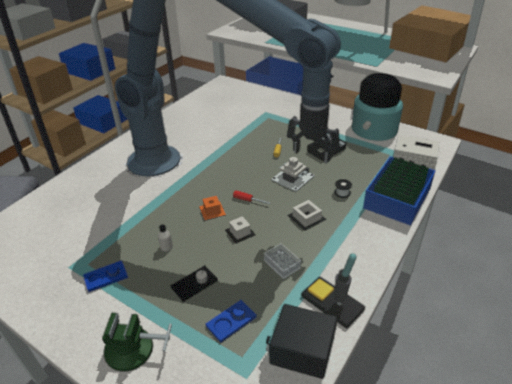

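View pics/side0.png

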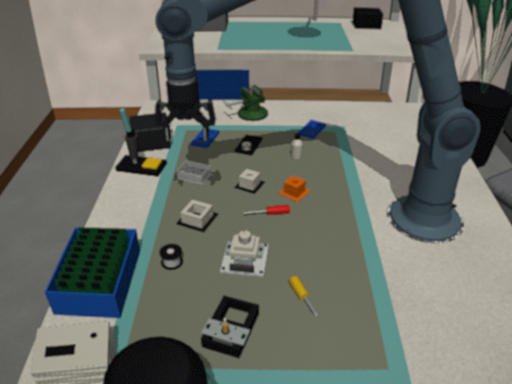

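The scene view shows the controller at (292,172), white frame pile (307,213), white plate pile (239,229; the orange one at (211,208) is the look-alike) and the black knob tray (194,284; blue look-alikes at (105,276) and (231,320)). The reel is at (343,188) and the screw box at (283,261). In the side view the insert tray is at (230,325).

```bash
python3 - <<'E'
from h import *
pts={'side':{'ctrl':(246,240),'frame':(197,212),'plate':(249,180),'ktray':(248,145),'itray':(230,325),'reel':(171,256),'box':(197,172)},
'scene':{'ctrl':(292,172),'frame':(307,213),'plate':(239,229),'ktray':(194,284),'itray':(325,148),'reel':(343,188),'box':(283,261)}}
for n in pts:
    p,d,c=load(n+'0'); P=cloud(c,d)
    for k,(u,v) in pts[n].items(): print(n,k,P[v-2:v+3,u-2:u+3].reshape(-1,3).mean(0).round(0),onz(c,[(u,v)],20).round(0))
# upscale crops
s=cv2.imread('pics/side0.png'); w=cv2.imread('pics/wrist0.png')
a=cv2.resize(s[120:365,150:330],None,fx=2.2,fy=2.2,interpolation=cv2.INTER_CUBIC)
b=cv2.resize(w,(400,300)); H=max(a.shape[0],300); o=np.zeros((H,800,3),np.uint8);o[:a.shape[0],:a.shape[1]]=a;o[:300,400:]=b
cv2.imwrite('pics/c1.png',o)
E
```

```text
side ctrl [496. 185.  75.] [[498. 123.  20.]]
side frame [639.  -3.   9.] [[637.  11.  20.]]
side plate [ 498. -123.   36.] [[ 498. -146.   20.]]
side ktray [ 508. -351.   21.] [[ 508. -352.   20.]]
side itray [522. 404.  31.] [[523. 395.  20.]]
side reel [676. 208.  40.] [[681. 187.  20.]]
side box [ 660. -187.   20.] [[ 660. -187.   20.]]
scene ctrl [514. 142.  48.] [[496. 176.  20.]]
scene frame [637.  23.  10.] [[642.  13.  20.]]
scene plate [ 513. -170.   36.] [[ 503. -157.   20.]]
scene ktray [ 538. -408.   47.] [[ 521. -392.   20.]]
scene itray [645. 100. 212.] [[527. 372.  20.]]
scene reel [692. 167.  35.] [[685. 186.  20.]]
scene box [ 677. -195.   16.] [[ 679. -198.   20.]]
```

View pics/c1.png

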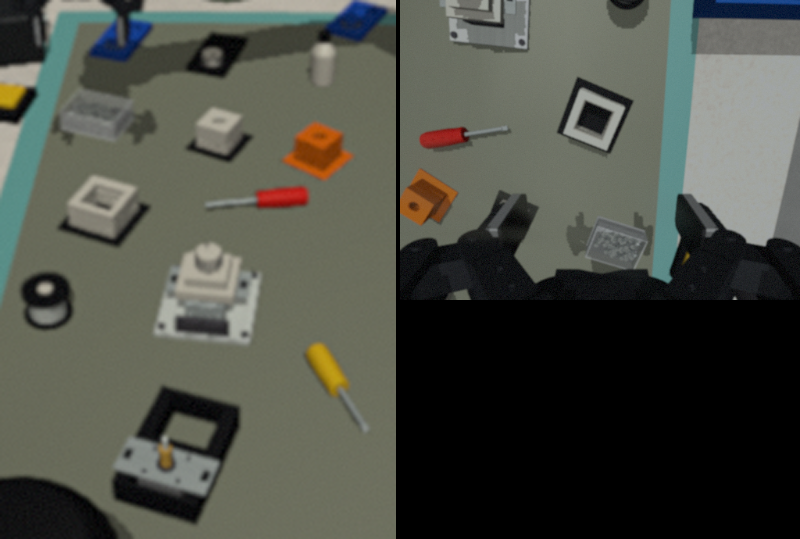

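The side crop confirms the black insert tray, with its cell nearer the controller (the -y one) empty. It also shows the white piles, the black knob tray at (218,52) and the orange and blue look-alikes. Next is a survey with the wrist camera, controller first.

Request:
step_arm(dp=[[-0.015,0.02,0.005],[-0.015,0.02,0.005],[-0.015,0.02,0.005],[-0.015,0.02,0.005],[-0.015,0.02,0.005],[-0.015,0.02,0.005],[-0.015,0.02,0.005],[-0.015,0.02,0.005],[-0.015,0.02,0.005],[-0.015,0.02,0.005],[0,0,0],[0,0,0],[0,0,0]], twist=[[0,0,0],[0,0,0],[0,0,0],[0,0,0],[0,0,0],[0,0,0],[0,0,0],[0,0,0],[0,0,0],[0,0,0],[0,0,0],[0,0,0],[0,0,0]], hand=[1,1,1,1,1,1,1,1,1,1,1,1,1])

```text
time: 1.23
tcp_pos: [500.1, 199.3, 281.0]
tcp_rot: [0.0, 0.707, 0.707, -0.0]
force: [0.8, -0.6, 0.1]
opening: 85.3
grip_force: 0.0
```

```bash
python3 - <<'E'
from h import *
p,d,c=snap('wrist','wC'); print(robot.get_state()['tcp_pos'],robot.get_state()['time'])
E
```

```text
[500.45021242 198.56039777 280.83433535] 1.2833
```

Request:
step_arm(dp=[[0.002,0.02,0],[0.002,0.02,0],[0.002,0.02,0],[0.002,0.02,0],[0.002,0.02,0],[0.002,0.02,0],[0.002,0.02,0],[0.002,0.02,0],[0.002,0.02,0],[0.002,0.02,0],[0,0,0],[0,0,0],[0,0,0]], twist=[[0,0,0],[0,0,0],[0,0,0],[0,0,0],[0,0,0],[0,0,0],[0,0,0],[0,0,0],[0,0,0],[0,0,0],[0,0,0],[0,0,0],[0,0,0]], hand=[1,1,1,1,1,1,1,1,1,1,1,1,1])

```text
time: 2.37
tcp_pos: [521.1, 397.8, 280.5]
tcp_rot: [0.001, 0.708, 0.706, -0.001]
force: [0.6, -0.4, -0.0]
opening: 85.5
grip_force: 0.0
```

```bash
python3 - <<'E'
from h import *
p,d,c=snap('wrist','wI'); print(robot.get_state()['tcp_pos'],robot.get_state()['time'])
cv2.imwrite('pics/c2.png',np.hstack([cv2.resize(cv2.imread(f'pics/{n}.png'),(400,300)) for n in ['wC','wI']]))
E
```

```text
[521.29664271 397.48455597 280.76778911] 2.4167
```

View pics/c2.png

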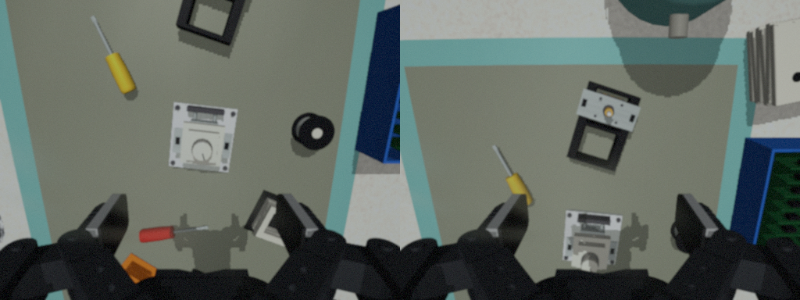

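Left crop: the controller at about (203,140), the knob at (201,150) and the reel at (313,131). Right crop: the insert tray, empty cell at (601,145), insert at (608,110) in the +y cell. Next, the other side.

Request:
step_arm(dp=[[0.002,-0.035,0],[0.002,-0.035,0],[0.002,-0.035,0],[0.002,-0.035,0],[0.002,-0.035,0],[0.002,-0.035,0],[0.002,-0.035,0],[0.002,-0.035,0],[0.002,-0.035,0],[0.002,-0.035,0],[0.002,-0.035,0],[0.002,-0.035,0],[0.002,-0.035,0],[0,0,0],[0,0,0],[0,0,0]], twist=[[0,0,0],[0,0,0],[0,0,0],[0,0,0],[0,0,0],[0,0,0],[0,0,0],[0,0,0],[0,0,0],[0,0,0],[0,0,0],[0,0,0],[0,0,0],[0,0,0],[0,0,0],[0,0,0]], hand=[1,1,1,1,1,1,1,1,1,1,1,1,1,1,1,1])

```text
time: 3.75
tcp_pos: [545.4, -56.0, 281.4]
tcp_rot: [-0.0, 0.708, 0.706, 0.0]
force: [0.0, 0.5, -0.1]
opening: 85.4
grip_force: 0.0
```

```bash
python3 - <<'E'
from h import *
p,d,c=snap('wrist','wP'); print(robot.get_state()['tcp_pos'],robot.get_state()['time'])
E
```

```text
[545.60708941 -54.50215182 281.347641  ] 3.8
```

Request:
step_arm(dp=[[-0.004,-0.03,0],[-0.004,-0.03,0],[-0.004,-0.03,0],[-0.004,-0.03,0],[-0.004,-0.03,0],[-0.004,-0.03,0],[-0.004,-0.03,0],[-0.004,-0.03,0],[-0.004,-0.03,0],[0,0,0],[0,0,0],[0,0,0]], twist=[[0,0,0],[0,0,0],[0,0,0],[0,0,0],[0,0,0],[0,0,0],[0,0,0],[0,0,0],[0,0,0],[0,0,0],[0,0,0],[0,0,0]], hand=[1,1,1,1,1,1,1,1,1,1,1,1])

```text
time: 4.8
tcp_pos: [510.9, -322.9, 281.0]
tcp_rot: [-0.001, 0.706, 0.708, 0.001]
force: [0.0, 1.2, 0.1]
opening: 85.7
grip_force: 0.0
```

```bash
python3 - <<'E'
from h import *
p,d,c=snap('wrist','wK'); print(robot.get_state()['tcp_pos'],robot.get_state()['time'])
cv2.imwrite('pics/c3.png',np.hstack([cv2.resize(cv2.imread(f'pics/{n}.png'),(400,300)) for n in ['wP','wK']]))
E
```

```text
[ 511.22827319 -322.19710129  281.0395786 ] 4.85
```

View pics/c3.png

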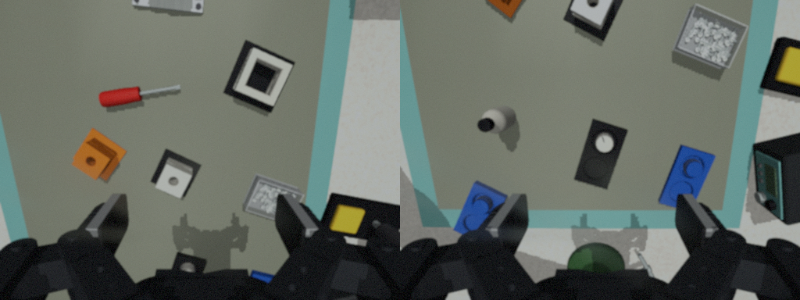

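Left crop (wP): white frame pile (260,76), white plate pile (175,173), orange look-alike (98,154). Right crop (wK): black knob tray, occupied pocket at (604,143), empty pocket at (595,163); the blue trays at (687,178) and (484,210) are look-alikes.

```bash
cat > m.py <<'E'
from h import *
def region(n,ctr,r,zlo,zhi,zp,cmask,show=1):
    """pixels with cloud z in range near ctr & colour; rect of contour cast onto plane zp"""
    p,d,c=load(n); P=cloud(c,d); hsv=cv2.cvtColor(p,cv2.COLOR_RGB2HSV)
    m=(P[...,2]>zlo)&(P[...,2]<zhi)&(np.hypot(P[...,0]-ctr[0],P[...,1]-ctr[1])<r)&cmask(hsv)
    m=cv2.morphologyEx(m.astype(np.uint8),cv2.MORPH_OPEN,np.ones((2,2),np.uint8))
    cs,_=cv2.findContours(m,cv2.RETR_EXTERNAL,cv2.CHAIN_APPROX_NONE)
    k=max(cs,key=cv2.contourArea)
    X=onz(c,k.reshape(-1,2),zp)[:,:2]
    rc=cv2.minAreaRect(X.astype(np.float32)); mm=np.zeros_like(m); cv2.drawContours(mm,[k],-1,1,-1)
    if show: print(n,'rect c',np.round(rc[0],1),'size',np.round(rc[1],1),'ang',round(rc[2],1),'medz',np.median(P[...,2][(mm&m)>0]).round(1),'npx',int(mm.sum()),'px',k.reshape(-1,2).mean(0).round(0))
    return rc,mm,P
white=lambda h:(h[...,2]>95)&(h[...,1]<60)
dark=lambda h:(h[...,2]<70)
anyc=lambda h:h[...,2]>=0
E
python3 - <<'E'
from m import *
p,d,c=load('wP'); P=cloud(c,d); print('bench noise',P[50:60,150:160,2].mean(),P[50:60,150:160,2].std())
hsv=cv2.cvtColor(p,cv2.COLOR_RGB2HSV); print(hsv[222,215],hsv[232,224],hsv[80,320])
print('frame');region('wP',(640,12),70,28,45,36,white);region('wrist0',(640,12),70,28,45,36,white)
print('plate');region('wP',(503,-157),60,31,48,39,white);region('wK',(503,-157),60,31,48,39,white)
print('ktray');region('wK',(515,-375),90,6,18,12,dark)
print('known knob');region('wK',(515,-375),90,19,28,24,white)
print('itray');region('wI',(525,385),110,25,36,31,anyc);region('wC',(525,385),110,25,36,31,anyc)
print('ctrl bands')
for n in ['wC','wI']:
  P=cloud(*[load(n)[i] for i in (2,1)]); k=(np.hypot(P[...,0]-500,P[...,1]-165)<70)&(P[...,2]>-10)
  print(np.histogram(P[...,2][k],np.arange(-10,130,4)))
E
```

```text
bench noise 1.807655480038611 0.8172849764340299
[ 60   6 176] [ 23  17 123] [ 45  12 177]
frame
wP rect c [638.6  14.9] size [65.1 65.8] ang 67.6 medz 36.5 npx 3254 px [338.  99.]
wrist0 rect c [638.4  14.5] size [65.  64.3] ang 67.5 medz 36.7 npx 3684 px [248. 154.]
plate
wP rect c [ 499.4 -148.8] size [49.6 46.3] ang 63.5 medz 39.4 npx 1254 px [222. 231.]
wK rect c [ 497.3 -155.1] size [38.1 46.2] ang 62.7 medz 39.6 npx 1053 px [247.  12.]
ktray
wK rect c [ 509.6 -380.6] size [112.1  60.7] ang 72.4 medz 12.4 npx 3581 px [257. 197.]
known knob
wK rect c [ 516.3 -355.9] size [25.8 26.6] ang 0.1 medz 24.4 npx 364 px [262. 184.]
itray
wI rect c [523.3 390.1] size [125.5  92.9] ang 72.1 medz 32.6 npx 7000 px [260. 161.]
wC rect c [513.3 358.4] size [61.4 84.8] ang 72.8 medz 31.5 npx 1685 px [271.  27.]
ctrl bands
(array([   0,    0, 1302,  545, 2028,  258,   34,   52,  107,  323,   78,
         93,  575,   34,  725,  470,   28,  580,  294,   22,   27,   30,
         52,  470,    1,    0,    0,    0,    0,    0,    0,    0,    0,
          0]), array([-10,  -6,  -2,   2,   6,  10,  14,  18,  22,  26,  30,  34,  38,
        42,  46,  50,  54,  58,  62,  66,  70,  74,  78,  82,  86,  90,
        94,  98, 102, 106, 110, 114, 118, 122, 126]))
(array([   0,    0,  695,  275, 1227,  189,   89,  106,  161,  286,  133,
         58,  473,   71,  512,  292,   68,  398,  208,   39,   43,   50,
         63,  249,    0,    0,    0,    0,    0,    0,    0,    0,    0,
          0]), array([-10,  -6,  -2,   2,   6,  10,  14,  18,  22,  26,  30,  34,  38,
        42,  46,  50,  54,  58,  62,  66,  70,  74,  78,  82,  86,  90,
        94,  98, 102, 106, 110, 114, 118, 122, 126]))
```

```bash
python3 - <<'E'
from m import *
for n in ['wC','wI']:
  print('ctrl',n)
  for nm,lo,hi,z in [('strap',36,43,39),('frame',47,54,50),('plate',59,66,62),('knob',80,90,84)]:
    print(nm,end=' ');region(n,(500,165),75,lo,hi,z,white if nm!='strap' else anyc)
print('frame');region('wP',(640,12),70,33,42,36,white);region('wrist0',(640,12),70,33,42,36,white)
print('plate');region('wP',(499,-150),50,36.5,46,39,white)
# empty pocket: floor points below rim inside knob tray
p,d,c=load('wK');P=cloud(c,d);g=cv2.cvtColor(p,cv2.COLOR_RGB2GRAY)
# cells of insert tray: bench seen through hole
u=np.array([np.cos(np.radians(72.2)),np.sin(np.radians(72.2))])
print('tray y axis',u,'pocket', np.array([509.6,-380.6])-25*u)
p,d,c=load('wI');P=cloud(c,d)
m=((P[...,2]>25)&(P[...,2]<37)&(np.hypot(P[...,0]-523,P[...,1]-388)<90)).astype(np.uint8)
cs,h=cv2.findContours(m,cv2.RETR_CCOMP,cv2.CHAIN_APPROX_NONE)
for i,k in enumerate(cs):
  if cv2.contourArea(k)>60:
    X=onz(c,k.reshape(-1,2),31)[:,:2]; print('itray contour',h[0,i,3],cv2.minAreaRect(X.astype(np.float32)))
# strap of the other insert z~33
region('wI',(530,415),70,31.5,38,33,lambda h:h[...,2]>75)
region('wI',(523,388),90,24,35,31,dark)
a=cv2.resize(cv2.imread('pics/wC.png')[110:240,190:330],None,fx=4,fy=4,interpolation=cv2.INTER_CUBIC)
b=cv2.resize(cv2.imread('pics/wK.png')[145:250,225:295],None,fx=3.4,fy=4.9)
o=np.zeros((520,800,3),np.uint8);o[:a.shape[0],:a.shape[1]]=a;o[:b.shape[0],562:562+b.shape[1]]=b[:520]
cv2.imwrite('pics/c4.png',o)
E
```

```text
ctrl wC
strap wC rect c [462.3 174.1] size [39.  13.4] ang 83.5 medz 39.1 npx 332 px [227. 181.]
frame wC rect c [501.4 170.1] size [63.6 64. ] ang 83.3 medz 49.8 npx 2697 px [259. 185.]
plate wC rect c [501.4 170.2] size [45.5 45.9] ang 83.2 medz 61.7 npx 860 px [259. 188.]
knob wC rect c [501.3 170.5] size [26.4 26.5] ang 90.0 medz 83.5 npx 487 px [259. 194.]
ctrl wI
strap wI rect c [463.5 174.2] size [41.9 13.4] ang 83.5 medz 39.0 npx 237 px [218. 316.]
frame wI rect c [501.9 170.2] size [66.6 62.8] ang 83.5 medz 49.8 npx 735 px [245. 320.]
plate wI rect c [502.1 169.8] size [48.1 44.8] ang 83.4 medz 61.7 npx 561 px [245. 328.]
knob wI rect c [501.9 172.8] size [22.3 26.6] ang 80.0 medz 83.7 npx 259 px [243. 341.]
frame
wP rect c [638.9  14.8] size [65.1 65.1] ang 67.6 medz 36.5 npx 3222 px [338.  99.]
wrist0 rect c [638.4  14.4] size [64.7 64.2] ang 67.6 medz 36.7 npx 3664 px [248. 154.]
plate
wP rect c [ 499.  -149.7] size [47.5 46.1] ang 63.7 medz 39.4 npx 1198 px [223. 232.]
tray y axis [0.3056953  0.95212939] pocket [ 501.95761738 -404.40323482]
itray contour -1 ((522.0299072265625, 391.3931884765625), (125.39118194580078, 92.76634979248047), 72.07270812988281)
itray contour 0 ((511.8126525878906, 363.9922790527344), (53.0233039855957, 55.191436767578125), 71.61231994628906)
itray contour 0 ((523.5419921875, 397.49285888671875), (7.252468109130859, 54.304691314697266), 71.76305389404297)
itray contour 0 ((531.898193359375, 416.69134521484375), (16.771102905273438, 15.66991138458252), 75.92929077148438)
itray contour 0 ((538.1254272460938, 442.14520263671875), (9.444881439208984, 54.554752349853516), 72.20053100585938)
wI rect c [532.3 418.6] size [42.1 92.4] ang 72.1 medz 33.8 npx 2594 px [266. 142.]
wI rect c [515.3 364.1] size [71.1 83.1] ang 72.1 medz 31.4 npx 3415 px [254. 184.]
```

View pics/c4.png

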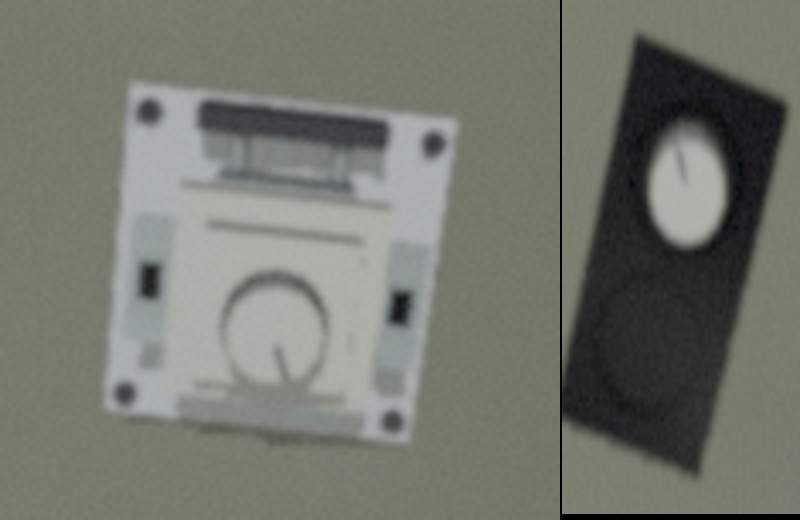

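The crop shows the knob with pointer on the square plate, frame and strap in the holder. The black tray holds a knob in its upper (+y) pocket and has an empty pocket below it. All sizes and heights match: z0 = 9, controller at (501.4, 170.2), yaw -6.6°.

Request:
step_arm(dp=[[-0.0006,0.03537,-0.0093],[-0.0006,0.03537,-0.0093],[-0.0006,0.03537,-0.0093],[-0.0006,0.03537,-0.0093],[-0.0006,0.03537,-0.0093],[-0.0006,0.03537,-0.0093],[-0.0006,0.03537,-0.0093],[-0.0006,0.03537,-0.0093],[-0.0006,0.03537,-0.0093],[-0.0006,0.03537,-0.0093],[-0.0006,0.03537,-0.0093],[-0.0006,0.03537,-0.0093],[-0.0006,0.03537,-0.0093],[-0.0006,0.03537,-0.0093],[0,0,-0.015],[0,0,-0.015],[0,0,-0.015],[0,0,0],[0,0,0]], twist=[[0,0,-0.47],[0,0,-0.47],[0,0,-0.47],[0,0,-0.47],[0,0,-0.47],[0,0,-0.47],[0,0,-0.47],[0,0,-0.47],[0,0,-0.47],[0,0,-0.47],[0,0,-0.47],[0,0,-0.47],[0,0,-0.47],[0,0,-0.47],[0,0,0],[0,0,0],[0,0,0],[0,0,0],[0,0,0]], hand=[1,1,1,1,1,1,1,1,1,1,1,1,1,1,1,1,1,1,1])

```text
time: 6.43
tcp_pos: [499.9, 171.8, 105.5]
tcp_rot: [-0.001, 0.745, 0.667, -0.001]
force: [0.5, 0.1, -0.4]
opening: 85.6
grip_force: 0.0
```

```bash
python3 - <<'E'
from m import *
snap('wrist','wC2'); print([robot.get_state()[k] for k in('tcp_pos','tcp_rot')])
for nm,lo,hi,z in [('frame',47,54,50),('plate',59,66,62),('knob',80,90,84)]:
    region('wC2',(501,170),75,lo,hi,z,white)
p,d,c=load('wC2'); g=cv2.imread('pics/wC2.png'); cv2.imwrite('pics/c5.png',g)
E
```

```text
[array([501.06904648, 171.63804556, 106.49585156]), array([-2.36182464e-04,  7.45699971e-01,  6.66281825e-01,  1.63911383e-04])]
wC2 rect c [501.2 170.3] size [63.5 64.2] ang 83.6 medz 49.8 npx 3528 px [260. 212.]
wC2 rect c [501.3 170.9] size [46.5 46. ] ang 83.5 medz 61.7 npx 2901 px [260. 217.]
wC2 rect c [500.9 170.7] size [28.3 27.3] ang 83.7 medz 83.6 npx 1874 px [260. 235.]
```

View pics/c5.png

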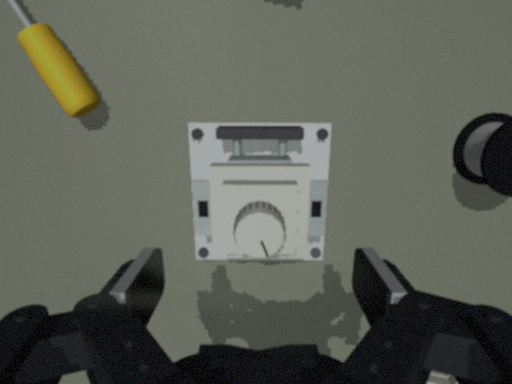

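The knob is centred and square between the fingers. Descend and grip.

Request:
step_arm(dp=[[0,0,-0.01],[0,0,-0.01],[0,0,-0.01],[-0.0003,0.0003,-0.008],[0,0,-0.0037],[0,0,0],[0,0,0],[0,0,0],[0,0,0],[0,0,0],[0,0,0],[0,0,0],[0,0,0],[0,0,0],[0,0,0]], twist=[[0,0,0],[0,0,0],[0,0,0],[0,0,0],[0,0,0],[0,0,0],[0,0,0],[0,0,0],[0,0,0],[0,0,0],[0,0,0],[0,0,0],[0,0,0],[0,0,0],[0,0,0]], hand=[1,1,1,1,1,1,0,0,0,0,0,0,0,0,0], squeeze=60)

```text
time: 7.73
tcp_pos: [501.0, 170.7, 65.0]
tcp_rot: [-0.0, 0.746, 0.665, -0.0]
force: [-2.9, 0.3, 4.4]
opening: 27.2
grip_force: 58.8
```

Request:
step_arm(dp=[[0,0,0.001],[0,0,0.001],[0,0,0.0015],[0,0,0.0015],[0,0,0.0015],[0,0,0.0015],[0,0,0.0015],[0,0,0.0015],[0,0,0.0015],[0,0,0.0015],[0,0,0.002],[0,0,0.002],[0,0,0.002],[0,0,0.005],[0,0,0.01],[0,0,0]], twist=[[0,0,4],[0,0,4],[0,0,-4],[0,0,-4],[0,0,-4],[0,0,-4],[0,0,4],[0,0,4],[0,0,4],[0,0,4],[0,0,-4],[0,0,-4],[0,0,0],[0,0,0],[0,0,0],[0,0,0]], hand=[0,0,0,0,0,0,0,0,0,0,0,0,0,0,0,0])

```text
time: 9.07
tcp_pos: [503.0, 171.1, 101.6]
tcp_rot: [0.001, 0.746, 0.666, 0.002]
force: [0.5, -0.1, 0.6]
opening: 27.1
grip_force: 60.7
```

```bash
python3 - <<'E'
from m import *
snap('wrist','wC3'); snap('side','s3'); s=robot.get_state();print([s[k] for k in('tcp_pos','force','opening')])
region('wC3',(501,170),75,47,54,50,white);region('wC3',(501,170),75,59,66,62,white)
a=cv2.imread('pics/wC3.png')[140:384,120:400]; b=cv2.imread('pics/s3.png')[180:290,190:310]
cv2.imwrite('pics/c6.png',np.hstack([cv2.resize(a,(420,366)),cv2.resize(b,(380,366))]))
E
```

```text
[array([502.17749361, 170.81595714, 100.40060321]), array([-0.18819332,  0.42756702,  0.24480061]), 27.20482383339171]
wC3 rect c [501.9 175.7] size [52.7 64. ] ang 83.5 medz 49.9 npx 2949 px [253. 196.]
wC3 rect c [502.2 177. ] size [34.5 46. ] ang 83.4 medz 61.7 npx 3139 px [255. 209.]
```

View pics/c6.png

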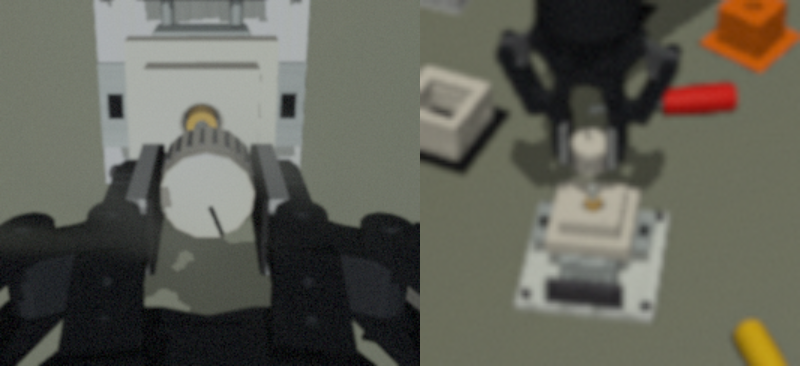

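The knob is free: it is in the fingers at (208,190) and the brass bushing is bare at (203,115). I'll check whether the knob slipped in the grip.

```bash
python3 - <<'E'
from m import *
rc,m,P=region('wC3',(501,171),25,110,130,119,white)
print(np.percentile(P[...,2][m>0],[5,50,95]))
E
```

```text
wC3 rect c [503.9 172.1] size [31.8 27.4] ang 83.3 medz 119.9 npx 3233 px [259. 267.]
[114.61564923 119.89373194 120.98055197]
```

The knob sits with its underside at the fingertips. The fingers won't fit inside the 41 mm pocket, so it has to be held higher. I'll stand it on the clear bench beside the tray, re-grip about 10 mm higher, then place it.

Request:
step_arm(dp=[[0.0007,-0.0371,0.01],[0.0007,-0.0371,0.01],[0.0007,-0.0371,0.01],[0.0007,-0.0371,0],[0.0007,-0.0371,0],[0.0007,-0.0371,0],[0.0007,-0.0371,0],[0.0007,-0.0371,0],[0.0007,-0.0371,0],[0.0007,-0.0371,-0.02],[0.0007,-0.0371,-0.02],[0.0007,-0.0371,-0.02],[0,0,-0.02],[0,0,-0.02],[0,0,-0.015],[0,0,-0.008],[0,0,-0.003],[0,0,0],[0,0,0],[0,0,0]], twist=[[0,0,-0.92],[0,0,-0.92],[0,0,-0.92],[0,0,-0.92],[0,0,-0.92],[0,0,-0.92],[0,0,-0.92],[0,0,-0.92],[0,0,-0.92],[0,0,-0.92],[0,0,-0.92],[0,0,-0.92],[0,0,0],[0,0,0],[0,0,0],[0,0,0],[0,0,0],[0,0,0],[0,0,0],[0,0,0]], hand=[0,0,0,0,0,0,0,0,0,0,0,0,0,0,0,0,0,0,0,0])

```text
time: 10.83
tcp_pos: [511.0, -273.8, 5.3]
tcp_rot: [0.001, 0.807, 0.591, 0.001]
force: [0.4, -0.6, 0.9]
opening: 27.3
grip_force: 60.6
```

Request:
step_arm(dp=[[0,0,-0.001],[0,0,-0.001],[0,0,0],[0,0,0]], twist=[[0,0,0],[0,0,0],[0,0,0],[0,0,0]], hand=[0,0,0,0])

```text
time: 11.17
tcp_pos: [510.1, -273.5, 2.5]
tcp_rot: [0.0, 0.807, 0.591, 0.0]
force: [0.8, 0.4, 1.2]
opening: 27.0
grip_force: 60.8
```

Request:
step_arm(dp=[[0,0,-0.0007],[0,0,0],[0,0,0]], twist=[[0,0,0],[0,0,0],[0,0,0]], hand=[0,0,0])

```text
time: 11.42
tcp_pos: [510.2, -273.5, 2.4]
tcp_rot: [0.0, 0.807, 0.59, 0.0]
force: [-0.1, 0.7, 5.4]
opening: 27.2
grip_force: 61.2
```

Request:
step_arm(dp=[[0,0,0],[0,0,0],[0,0,0],[0,0,0],[0,0,0.005],[0,0,0.0055],[0,0,0],[0,0,0],[0,0,0],[0,0,0],[0,0,0],[0,0,0],[0,0,0],[0,0,0]], twist=[[0,0,0],[0,0,0],[0,0,0],[0,0,0],[0,0,0],[0,0,0],[0,0,0],[0,0,0],[0,0,0],[0,0,0],[0,0,0],[0,0,0],[0,0,0],[0,0,0]], hand=[0.55,0.55,0.55,0.55,0.55,0.55,0.55,0,0,0,0,0,0,0], squeeze=30)

```text
time: 12.58
tcp_pos: [510.2, -273.6, 12.5]
tcp_rot: [0.0, 0.807, 0.59, 0.0]
force: [-1.3, 0.2, 5.5]
opening: 27.6
grip_force: 29.5
```

```bash
python3 - <<'E'
from m import *
snap('wrist','wK2'); s=robot.get_state();print([s[k] for k in('tcp_pos','force','opening')])
rc,m,P=region('wK2',(509.7,-274),25,10,30,20,white)
region('wK2',(509,-380),90,6,18,12,dark)
cv2.imwrite('pics/c7.png',cv2.imread('pics/wK2.png'))
E
```

```text
[array([ 510.13356807, -273.62725696,   12.50415736]), array([-1.36513314,  0.08434406,  5.10045468]), 27.1914350615059]
wK2 rect c [ 511.6 -272.3] size [32.  27.3] ang 72.4 medz 20.5 npx 2919 px [259. 253.]
wK2 rect c [ 506.1 -325.2] size [18.3 23.7] ang 72.3 medz 12.5 npx 1101 px [277. 334.]
```

View pics/c7.png

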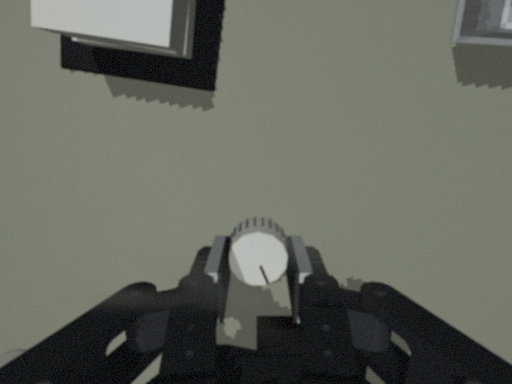

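The knob is re-gripped upright at (259,253), its top at 20.5 mm. Now to the empty pocket.

Request:
step_arm(dp=[[0,0,0.02],[0,0,0.02],[0,0,0.02],[-0.0019,-0.0324,0],[-0.0019,-0.0324,0],[-0.0019,-0.0324,0],[-0.002,-0.0324,0],[0,0,0],[0,0,-0.02],[0,0,-0.015],[0,0,-0.01],[0,0,-0.006],[0,0,-0.003],[0,0,0],[0,0,0]], twist=[[0,0,0],[0,0,0],[0,0,0],[0,0,0],[0,0,0],[0,0,0],[0,0,0],[0,0,0],[0,0,0],[0,0,0],[0,0,0],[0,0,0],[0,0,0],[0,0,0],[0,0,0]], hand=[0,0,0,0,0,0,0,0,0,0,0,0,0,0,0])

```text
time: 13.88
tcp_pos: [502.4, -402.5, 17.8]
tcp_rot: [0.0, 0.807, 0.591, 0.0]
force: [1.0, 0.3, -0.3]
opening: 27.6
grip_force: 29.8
```

```bash
python3 - <<'E'
from m import *
snap('wrist','wK3'); s=robot.get_state();print([s[k] for k in('tcp_pos','force','opening')])
region('wK3',(502,-404),25,20,36,26,white)
region('wK3',(516,-356),25,20,36,24,white)
region('wK3',(509,-380),90,6,18,12,dark)
E
```

```text
[array([ 502.5385181 , -402.75683432,   18.02681418]), array([-0.36661878,  0.57064417,  0.45123195]), 26.76724843580699]
wK3 rect c [ 503.9 -401.5] size [30.4 27.6] ang 72.4 medz 25.8 npx 2798 px [259. 254.]
wK3 rect c [ 516.1 -355.7] size [27.6 28. ] ang 67.0 medz 24.7 npx 3317 px [254. 154.]
wK3 rect c [ 513.2 -366.3] size [82.3 61.6] ang 72.4 medz 12.6 npx 18950 px [255. 162.]
```

Request:
step_arm(dp=[[-0.0015,-0.001,-0.001],[0,0,-0.0008],[0,0,-0.0005],[0,0,0],[0,0,0]], twist=[[0,0,0],[0,0,0],[0,0,0],[0,0,0],[0,0,0]], hand=[0,0,0,0,0])

```text
time: 14.35
tcp_pos: [500.7, -404.4, 16.6]
tcp_rot: [0.0, 0.807, 0.59, 0.0]
force: [-1.8, 1.2, 5.3]
opening: 27.3
grip_force: 30.3
```

Request:
step_arm(dp=[[0,0,0],[0,0,0],[0,0,0],[0,0,0],[0,0,0.02],[0,0,0.02],[0,0,0.02],[0,0.02,0.02],[0,0.02,0.02],[0,0.01,0.02],[0,0,0],[0,0,0]], twist=[[0,0,0],[0,0,0],[0,0,0],[0,0,0],[0,0,0],[0,0,0],[0,0,0],[0,0,0],[0,0,0],[0,0,0],[0,0,0],[0,0,0]], hand=[0.6,0.6,0.6,0.6,0.6,0.6,0.6,0.8,1,1,1,1])

```text
time: 15.35
tcp_pos: [501.8, -353.8, 136.9]
tcp_rot: [0.001, 0.807, 0.591, 0.001]
force: [0.6, 0.2, -0.5]
opening: 85.2
grip_force: 0.0
```

```bash
python3 - <<'E'
from m import *
snap('wrist','wK4')
region('wK4',(501,-404),20,20,36,24,white)
region('wK4',(516,-356),20,20,36,24,white)
region('wK4',(509,-380),90,6,18,12,dark)
cv2.imwrite('pics/c8.png',cv2.resize(cv2.imread('pics/wK4.png')[60:310,150:370],(528,600)))
E
```

```text
wK4 rect c [ 501.4 -404.2] size [29.2 27.9] ang 81.1 medz 24.5 npx 801 px [274. 242.]
wK4 rect c [ 516.3 -355.8] size [27.3 27.3] ang 72.4 medz 24.5 npx 876 px [274. 186.]
wK4 rect c [ 509.1 -380.1] size [112.   61.1] ang 72.3 medz 12.5 npx 8272 px [273. 206.]
```

View pics/c8.png

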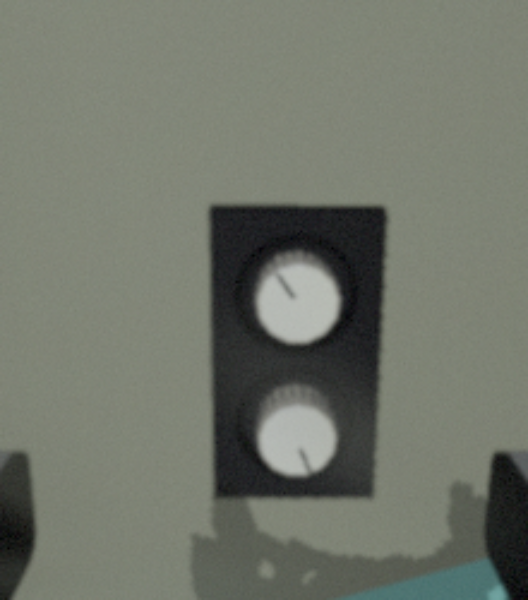

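The knob stands in its pocket at (297,440), centred to within 1 mm. Next a closer look at the plate pile on the way back.

Request:
step_arm(dp=[[0,0.0307,0.008],[0,0.0307,0.008],[0,0.0307,0.008],[0,0.0307,0.008],[0,0.0307,0.008],[0,0.0307,0.008],[0,0.0307,0.008],[0,0,0],[0,0,0]], twist=[[0,0,-1.25],[0,0,-1.25],[0,0,-1.25],[0,0,-1.25],[0,0,-1.25],[0,0,-1.25],[0,0,-1.25],[0,0,0],[0,0,0]], hand=[1,1,1,1,1,1,1,1,1])

```text
time: 16.15
tcp_pos: [500.3, -137.5, 190.6]
tcp_rot: [-0.001, 0.849, 0.529, -0.001]
force: [-0.4, -0.2, -0.1]
opening: 85.8
grip_force: 0.0
```

```bash
python3 - <<'E'
from m import *
snap('wrist','wP2');s=robot.get_state();print(s['tcp_pos'],s['time'])
region('wP2',(499,-150),50,36.5,46,39,white)
region('wP2',(499,-150),50,37.8,46,39,white)
E
```

```text
[ 499.80607155 -139.56018277  190.38204398] 16.2
wP2 rect c [ 498.5 -150.4] size [45.7 45.9] ang 62.8 medz 39.6 npx 2238 px [262. 190.]
wP2 rect c [ 498.3 -150.5] size [44.6 46.2] ang 63.8 medz 39.6 npx 2229 px [262. 190.]
```

Request:
step_arm(dp=[[0.0,0.031,-0.009],[0.0,0.031,-0.009],[0.0,0.031,-0.009],[0.0,0.031,-0.009],[0.0,0.031,-0.009],[0.0,0.031,-0.009],[0.0,0.031,-0.009],[0.0,0.031,-0.009],[0.0,0.031,-0.009],[0.001,0.031,-0.009],[0,0,0],[0,0,0]], twist=[[0,0,1.97],[0,0,1.97],[0,0,1.97],[0,0,1.97],[0,0,1.97],[0,0,1.97],[0,0,1.97],[0,0,1.97],[0,0,1.97],[0,0,1.97],[0,0,0],[0,0,0]], hand=[1,1,1,1,1,1,1,1,1,1,1,1])

```text
time: 17.2
tcp_pos: [501.0, 170.9, 99.6]
tcp_rot: [-0.001, 0.747, 0.665, -0.002]
force: [-0.0, -0.6, -0.8]
opening: 85.6
grip_force: 0.0
```

```bash
python3 - <<'E'
from m import *
snap('wrist','wC4');s=robot.get_state();print(s['tcp_pos'],s['tcp_rot'],s['time'])
for nm,lo,hi,z in [('frame',47,54,50),('plate',59,66,62)]: region('wC4',(501,170),75,lo,hi,z,white)
E
```

```text
[501.52385134 168.88993845 100.0984463 ] [-1.49462772e-05  7.47648365e-01  6.64093070e-01 -1.52192269e-03] 17.25
wC4 rect c [501.3 170.5] size [63.9 64. ] ang 83.4 medz 49.8 npx 9485 px [259. 213.]
wC4 rect c [501.5 171. ] size [46.5 46. ] ang 83.5 medz 61.7 npx 5494 px [258. 221.]
```

Request:
step_arm(dp=[[0,0.001,-0.012],[0,0,-0.012],[0,0,-0.012],[0,0,-0.008],[0,0,-0.004],[0,0,-0.0024],[0,0,0],[0,0,0],[0,0,0],[0,0,0],[0,0,0],[0,0,0]], twist=[[0,0,0],[0,0,0],[0,0,0],[0,0,0],[0,0,0],[0,0,0],[0,0,0],[0,0,0],[0,0,0],[0,0,0],[0,0,0],[0,0,0]], hand=[1,1,1,1,1,1,0,0,0,0,0,0], squeeze=30)

```text
time: 18.25
tcp_pos: [502.3, 172.3, 52.0]
tcp_rot: [0.0, 0.747, 0.665, 0.001]
force: [-0.0, -0.5, 3.7]
opening: 45.0
grip_force: 31.1
```

Request:
step_arm(dp=[[0,0,0.003],[0,0,0.005],[0,0,0.007],[0,0,0.01],[0,0,0.01],[0,0,0.015],[0,0,0.015],[0,0,0],[0,0,0]], twist=[[0,0,0],[0,0,0],[0,0,0],[0,0,0],[0,0,0],[0,0,0],[0,0,0],[0,0,0],[0,0,0]], hand=[0,0,0,0,0,0,0,0,0])

```text
time: 19.0
tcp_pos: [502.7, 172.4, 117.8]
tcp_rot: [0.001, 0.747, 0.665, 0.002]
force: [-0.2, -0.3, -0.3]
opening: 45.2
grip_force: 30.8
```

```bash
python3 - <<'E'
from m import *
snap('wrist','wC5');s=robot.get_state();print(s['tcp_pos'],s['force'],s['opening'])
region('wC5',(501,170),75,47,54,50,white)
rc,m,P=region('wC5',(501,170),45,118,136,127,white); print(np.percentile(P[...,2][m>0],[5,50,95]))
cv2.imwrite('pics/c9.png',cv2.imread('pics/wC5.png'))
E
```

```text
[501.71863363 171.93877438 116.64634306] [ 0.46923952 -0.55190083 -0.61822344] 44.98611530147395
wC5 rect c [503.2 187. ] size [31. 64.] ang 83.3 medz 49.7 npx 2518 px [255. 183.]
wC5 rect c [504.6 171.9] size [49.5 52.2] ang 83.2 medz 127.4 npx 9533 px [260. 257.]
[  9.33053421 127.33592098 128.44133476]
```

View pics/c9.png

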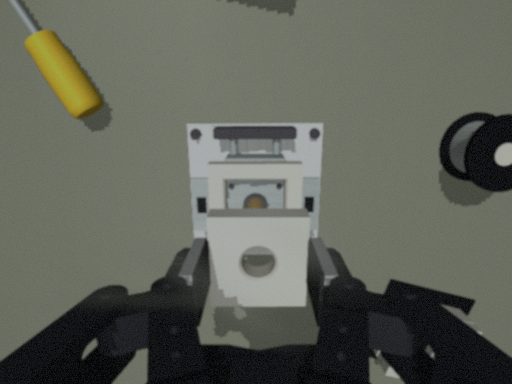

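The plate is held square at (258,257), and the frame stayed in place below. On to the plate pile.

Request:
step_arm(dp=[[-0.0003,-0.0321,0],[-0.0003,-0.0321,0],[-0.0003,-0.0321,0],[-0.0003,-0.0321,0],[-0.0003,-0.0321,0],[-0.0003,-0.0321,0],[-0.0003,-0.0321,0],[-0.0003,-0.0321,0],[-0.0003,-0.0321,0],[-0.0003,-0.0321,0],[0,0,-0.02],[0,0,-0.02],[0,0,-0.015],[0,0,-0.01],[0,0,-0.004],[0,0,0],[0,0,0]], twist=[[0,0,-1.98],[0,0,-1.98],[0,0,-1.98],[0,0,-1.98],[0,0,-1.98],[0,0,-1.98],[0,0,-1.98],[0,0,-1.98],[0,0,-1.98],[0,0,-1.98],[0,0,0],[0,0,0],[0,0,0],[0,0,0],[0,0,0],[0,0,0],[0,0,0]], hand=[0,0,0,0,0,0,0,0,0,0,0,0,0,0,0,0,0])

```text
time: 20.47
tcp_pos: [498.6, -148.9, 47.2]
tcp_rot: [-0.0, 0.85, 0.527, -0.0]
force: [-0.3, -0.5, -0.4]
opening: 45.2
grip_force: 30.8
```

```bash
python3 - <<'E'
from m import *
snap('wrist','wP3');s=robot.get_state();print(s['tcp_pos'],s['force'],s['opening'])
p,d,c=load('wP3');P=cloud(c,d)
cv2.imwrite('pics/c10.png',cv2.resize(cv2.imread('pics/wP3.png')[170:340,160:360],(705,600),interpolation=cv2.INTER_CUBIC))
rc,m,P=region('wP3',(498,-150),45,55,66,58,white); print(np.percentile(P[...,2][m>0],[5,50,95]))
E
```

```text
[ 499.17746031 -149.10137918   47.7468651 ] [-0.40738509  0.35378465 -0.40013105] 44.98307132457317
wP3 rect c [ 499.2 -149.9] size [46.1 46.1] ang 63.5 medz 56.9 npx 8934 px [259. 260.]
[39.40442074 56.81307191 57.87963984]
```

View pics/c10.png

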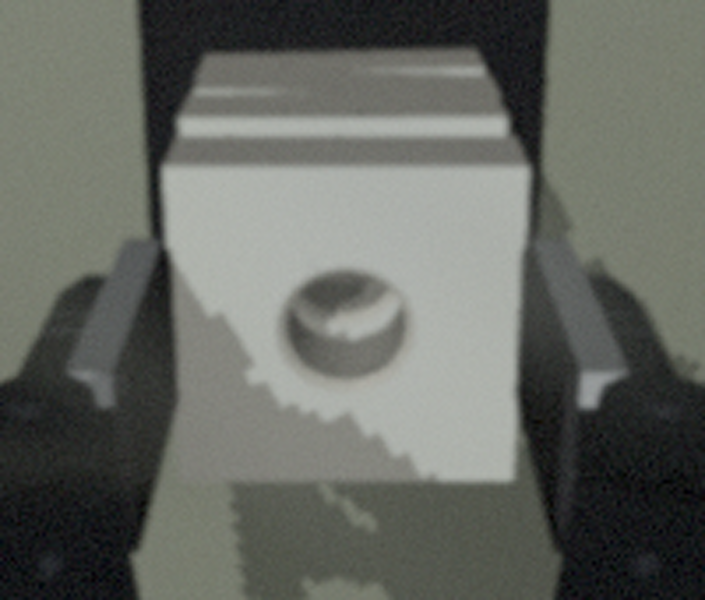

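The held plate is square over the pile, within about 0.7 mm (hole at (345,325), plate edges parallel to the pile's). Lowering it.

Request:
step_arm(dp=[[-0.0004,-0.0003,-0.003],[0,0,-0.002],[0,0,-0.001],[0,0,-0.0005],[0,0,0],[0,0,0]], twist=[[0,0,0],[0,0,0],[0,0,0],[0,0,0],[0,0,0],[0,0,0]], hand=[0,0,0,0,0,0])

```text
time: 21.02
tcp_pos: [498.6, -149.5, 41.9]
tcp_rot: [0.0, 0.85, 0.526, 0.0]
force: [-2.2, 1.0, 7.0]
opening: 44.9
grip_force: 31.5
```

Request:
step_arm(dp=[[0,0,0.0005],[0,0,0],[0,0,0],[0,0,0],[0,0,0],[0,0,0.02],[0,0,0.03],[0,0.005,0.03],[0,0.005,0.03],[0,0,0.03],[0,0,0],[0,0,0]], twist=[[0,0,0],[0,0,0],[0,0,0],[0,0,0],[0,0,0],[0,0,0],[0,0,0],[0,0,0],[0,0,0],[0,0,0],[0,0,0],[0,0,0]], hand=[0.6,0.65,0.75,0.85,0.85,0.85,0.85,1,1,1,1,1])

```text
time: 22.02
tcp_pos: [499.9, -139.7, 183.4]
tcp_rot: [0.002, 0.85, 0.527, 0.002]
force: [0.2, 0.4, -1.2]
opening: 85.1
grip_force: 0.0
```

```bash
python3 - <<'E'
from m import *
snap('wrist','wP4');s=robot.get_state();print(s['tcp_pos'])
region('wP4',(499,-150),50,48.5,58,51,white)
region('wP4',(499,-150),50,10,34,30,white)
cv2.imwrite('pics/c11.png',cv2.resize(cv2.imread('pics/wP4.png')[120:270,180:340],(640,600),interpolation=cv2.INTER_CUBIC))
E
```

```text
[ 498.25770968 -139.44853837  181.55558391]
wP4 rect c [ 498.3 -151.8] size [45.8 46.1] ang 63.5 medz 51.6 npx 2567 px [261. 195.]
wP4 rect c [ 509.5 -129.5] size [ 3.8 45. ] ang 63.5 medz 28.6 npx 216 px [261. 164.]
```

View pics/c11.png

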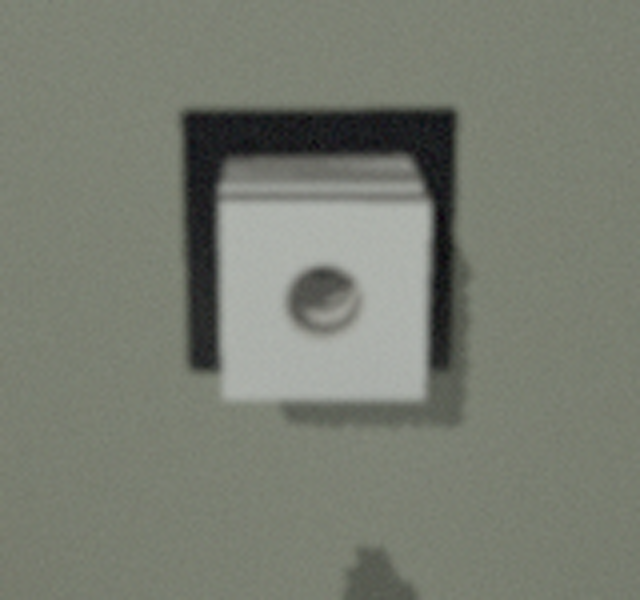

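The plate is on the pile and square, but a light strip at row ~188 shows it sits about 1.5 mm too far in -y. I'll re-grip and shift it.

Request:
step_arm(dp=[[0,-0.005,-0.03],[0,-0.005,-0.03],[0,0,-0.03],[0,0,-0.025],[0,0,-0.015],[0,0,-0.007],[0,0,-0.003],[0,0,0],[0,0,0],[0,0,0],[0,0,0],[0,0,0],[0,0,0],[0,0,0.002],[0.0002,0.0008,0],[0.0002,0.0007,0],[0,0,-0.0012],[0,0,-0.001],[0,0,0],[0,0,0]], twist=[[0,0,0],[0,0,0],[0,0,0],[0,0,0],[0,0,0],[0,0,0],[0,0,0],[0,0,0],[0,0,0],[0,0,0],[0,0,0],[0,0,0],[0,0,0],[0,0,0],[0,0,0],[0,0,0],[0,0,0],[0,0,0],[0,0,0],[0,0,0]], hand=[1,1,1,1,1,0.85,0.85,0.7,0,0,0,0,0,0,0,0,0,0,0,0], squeeze=25)

```text
time: 23.73
tcp_pos: [498.7, -147.7, 42.0]
tcp_rot: [-0.0, 0.85, 0.527, 0.0]
force: [-3.2, 1.0, 8.4]
opening: 45.2
grip_force: 26.5
```

Request:
step_arm(dp=[[0,0,0],[0,0,0],[0,0,0],[0,0,0],[0,0,0],[0,0,0.02],[0,0,0.03],[0,0.005,0.03],[0,0.005,0.03],[0,0,0.03],[0,0,0],[0,0,0],[0,0,0]], twist=[[0,0,0],[0,0,0],[0,0,0],[0,0,0],[0,0,0],[0,0,0],[0,0,0],[0,0,0],[0,0,0],[0,0,0],[0,0,0],[0,0,0],[0,0,0]], hand=[0.6,0.65,0.75,0.85,0.85,0.85,0.85,1,1,1,1,1,1])

```text
time: 24.82
tcp_pos: [497.9, -137.8, 180.4]
tcp_rot: [-0.0, 0.85, 0.526, -0.0]
force: [-0.5, 0.2, -0.2]
opening: 85.6
grip_force: 0.0
```

```bash
python3 - <<'E'
from m import *
snap('wrist','wP5');s=robot.get_state();print(s['tcp_pos'])
region('wP5',(499,-150),50,48.5,58,51,white)
cv2.imwrite('pics/c12.png',cv2.resize(cv2.imread('pics/wP5.png')[120:270,180:340],(640,600),interpolation=cv2.INTER_CUBIC))
g={}
for n,u0 in (('wP4',261),('wP5',261)):
    p,_,_=load(n); print(n,cv2.cvtColor(p,cv2.COLOR_RGB2GRAY)[150:178,245:275].mean(1).round(0).astype(int))
E
```

```text
[ 497.23594351 -137.76450254  179.59429535]
wP5 rect c [ 498.6 -149.8] size [44.4 46.2] ang 63.5 medz 51.6 npx 2553 px [264. 195.]
wP4 [ 28  27  28  28  29  27  28  33  58  88 108 114 112 111 115 130 148 148
 129 125 149 169 175 176 176 175 175 176]
wP5 [ 27  28  29  29  29  28  29  28  33  56  87 106 112 112 115 115 110 108
 116 136 160 173 176 176 176 176 176 176]
```

The light strip is gone and the plate is flush. Now the frame.

Request:
step_arm(dp=[[0.0003,0.031,-0.008],[0.0003,0.031,-0.008],[0.0003,0.031,-0.008],[0.0003,0.031,-0.008],[0.0003,0.031,-0.008],[0.0003,0.031,-0.008],[0.0003,0.031,-0.008],[0.0003,0.031,-0.008],[0.0003,0.031,-0.008],[0.0003,0.031,-0.008],[0,0,0],[0,0,0]], twist=[[0,0,1.98],[0,0,1.98],[0,0,1.98],[0,0,1.98],[0,0,1.98],[0,0,1.98],[0,0,1.98],[0,0,1.98],[0,0,1.98],[0,0,1.98],[0,0,0],[0,0,0]], hand=[1,1,1,1,1,1,1,1,1,1,1,1])

```text
time: 25.87
tcp_pos: [499.0, 174.2, 98.5]
tcp_rot: [-0.001, 0.745, 0.667, -0.002]
force: [0.3, 0.2, 0.3]
opening: 85.2
grip_force: 0.0
```

```bash
python3 - <<'E'
from m import *
snap('wrist','wC6');s=robot.get_state();print(s['tcp_pos'],s['tcp_rot'])
region('wC6',(501,170),75,47,54,50,white)
region('wC6',(501,170),20,60,68,64,anyc)
E
```

```text
[499.77506388 172.00292556  98.9648313 ] [-7.23029257e-04  7.46454574e-01  6.65432841e-01 -2.04457177e-03]
wC6 rect c [501.3 170.5] size [64.2 64. ] ang 83.4 medz 49.6 npx 9444 px [262. 218.]
wC6 rect c [501.6 171.7] size [11.5 11.4] ang 83.7 medz 63.6 npx 236 px [262. 228.]
```

Request:
step_arm(dp=[[0.001,-0.0008,-0.015],[0,0,-0.015],[0,0,-0.015],[0,0,-0.01],[0,0,-0.006],[0,0,-0.002],[0,0,0],[0,0,0],[0,0,0],[0,0,0],[0,0,0],[0,0,0]], twist=[[0,0,0],[0,0,0],[0,0,0],[0,0,0],[0,0,0],[0,0,0],[0,0,0],[0,0,0],[0,0,0],[0,0,0],[0,0,0],[0,0,0]], hand=[1,1,1,1,1,1,1,0,0,0,0,0], squeeze=30)

```text
time: 26.92
tcp_pos: [503.3, 171.6, 39.2]
tcp_rot: [0.0, 0.747, 0.665, 0.001]
force: [-0.8, -1.2, 5.6]
opening: 63.0
grip_force: 33.3
```

Gripped at 63 mm. Lift straight up.

Request:
step_arm(dp=[[0,0,0.003],[0,0,0.005],[0,0,0.008],[0,0,0.012],[0,0,0.015],[0,0,0.015],[0,0,0.015],[0,0,0.007],[0,0,0],[0,0,0]], twist=[[0,0,0],[0,0,0],[0,0,0],[0,0,0],[0,0,0],[0,0,0],[0,0,0],[0,0,0],[0,0,0],[0,0,0]], hand=[0,0,0,0,0,0,0,0,0,0])

```text
time: 27.75
tcp_pos: [502.8, 171.4, 118.6]
tcp_rot: [0.0, 0.747, 0.665, 0.001]
force: [-0.9, -0.1, -0.3]
opening: 62.2
grip_force: 32.8
```

```bash
python3 - <<'E'
from m import *
snap('wrist','wC7');s=robot.get_state();print(s['tcp_pos'],s['tcp_rot'],s['force'],s['opening'])
rc,m,P=region('wC7',(501,170),60,118,140,130,white); 
p,d,c=load('wC7'); z=P[...,2]; mm=(m>0)&(z>100); print(np.percentile(z[mm],[5,50,95]))
# plane fit of top face
X=P[mm]; X=X[np.abs(X[:,2]-np.median(X[:,2]))<3]; A=np.c_[X[:,:2]-X[:,:2].mean(0),np.ones(len(X))]; print('tilt',np.linalg.lstsq(A,X[:,2],rcond=None)[0])
print(s['time'])
E
```

```text
[502.11834279 171.12519764 117.75354462] [-6.59923364e-05  7.47018632e-01  6.64803061e-01 -2.22967833e-04] [-0.69566254 -1.09209249 -1.20889845] 62.85001435303653
wC7 rect c [503.7 172. ] size [66.4 63.7] ang 83.3 medz 128.8 npx 18202 px [259. 255.]
[121.94811265 128.83788556 129.96625467]
tilt [-2.76870075e-03  4.41694825e-04  1.28869395e+02]
27.8
```

Request:
step_arm(dp=[[0.0194,-0.0223,0],[0.0194,-0.0223,0],[0.0194,-0.0223,0],[0.0194,-0.0223,0],[0.0194,-0.0223,0],[0.0194,-0.0223,0],[0.0194,-0.0223,0],[0,0,-0.02],[0,0,-0.02],[0,0,-0.015],[0,0,-0.012],[0,0,-0.004],[0,0,0],[0,0,0]], twist=[[0,0,-2.26],[0,0,-2.26],[0,0,-2.26],[0,0,-2.26],[0,0,-2.26],[0,0,-2.26],[0,0,-2.26],[0,0,0],[0,0,0],[0,0,0],[0,0,0],[0,0,0],[0,0,0],[0,0,0]], hand=[0,0,0,0,0,0,0,0,0,0,0,0,0,0])

```text
time: 28.97
tcp_pos: [638.3, 15.4, 46.9]
tcp_rot: [-0.0, 0.831, 0.556, -0.0]
force: [0.2, 0.7, 0.4]
opening: 63.0
grip_force: 32.9
```

```bash
python3 - <<'E'
from m import *
snap('wrist','wF');s=robot.get_state();print(s['tcp_pos'],s['tcp_rot'],s['force'],s['opening'])
rc,m,P=region('wF',(638.6,14.5),60,56,66,57.5,white)
rc,m,P=region('wF',(638.6,14.5),60,54.5,66,57.5,white)
cv2.imwrite('pics/c13.png',cv2.imread('pics/wF.png')[130:384,100:420])
E
```

```text
[638.99985341  15.41010007  47.69133546] [3.43723344e-04 8.31313868e-01 5.55802800e-01 6.17502690e-04] [ 0.13225972 -0.34206135 -0.14488558] 62.47981588611957
wF rect c [638.8  14.3] size [64.6 63.8] ang 67.5 medz 57.3 npx 17414 px [260. 257.]
wF rect c [638.9  14.6] size [65.1 63.8] ang 67.5 medz 57.2 npx 17588 px [259. 257.]
```

View pics/c13.png

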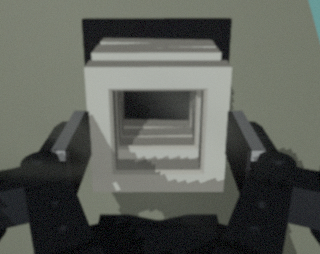

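The frame is over the pile and square, window (155,130) aligned, within 0.5 mm of the target. Lowering it.

Request:
step_arm(dp=[[0,0.0003,-0.005],[0,0,-0.003],[0,0,-0.0015],[0,0,-0.0005],[0,0,0],[0,0,0]], twist=[[0,0,0],[0,0,0],[0,0,0],[0,0,0],[0,0,0],[0,0,0]], hand=[0,0,0,0,0,0])

```text
time: 29.52
tcp_pos: [638.4, 15.6, 37.4]
tcp_rot: [-0.0, 0.831, 0.556, 0.0]
force: [-1.2, 0.2, 2.7]
opening: 62.6
grip_force: 33.2
```

Request:
step_arm(dp=[[0,0,-0.0004],[0,0,0],[0,0,0],[0,0,0],[0,0,0],[0,0,0],[0,0,0.02],[0,0,0.03],[0,0,0.03],[0,0.005,0.03],[0,0.005,0.03],[0,0,0],[0,0,0],[0,0,0]], twist=[[0,0,0],[0,0,0],[0,0,0],[0,0,0],[0,0,0],[0,0,0],[0,0,0],[0,0,0],[0,0,0],[0,0,0],[0,0,0],[0,0,0],[0,0,0],[0,0,0]], hand=[0,0.8,0.85,0.95,1,1,1,1,1,1,1,1,1,1])

```text
time: 30.68
tcp_pos: [637.9, 25.4, 176.2]
tcp_rot: [-0.0, 0.831, 0.556, -0.0]
force: [-0.2, -0.3, -0.5]
opening: 85.5
grip_force: 0.0
```

```bash
python3 - <<'E'
from m import *
snap('wrist','wF2');s=robot.get_state();print(s['tcp_pos'],s['time'])
region('wF2',(638.6,14.5),70,45.5,52,47,white)
p,_,c=load('wF2'); rows=cv2.cvtColor(p,cv2.COLOR_RGB2GRAY)[100:200,240:280].mean(1).round(0).astype(int); print(rows)
E
```

```text
[637.12546035  25.11582455 175.10613474] 30.7333
wF2 rect c [638.5  13.8] size [63.7 64.2] ang 67.5 medz 47.6 npx 5016 px [263. 195.]
[120 120 120 120 120 120 120 120 119 120 120 120 119 120 120 120 120 119
 119 119 120 120 119 119 119 120 119 119 119 120 120 119 119 119 119 119
 117 105  79  46  27  24  25  26  25  25  26  25  28  43  75  98 109 109
 107 114 126 127 125 144 163 168 168 168 168 168 168 168 168 165 154 128
  88  47  25  22  22  22  23  24  25  23  25  25  25  28  30  32  32  33
  34  34  35  34  35  37  38  38  39  41]
```

Request:
step_arm(dp=[[-0.0171,0.0182,-0.0095],[-0.0171,0.0182,-0.0095],[-0.0171,0.0182,-0.0095],[-0.0171,0.0182,-0.0095],[-0.0171,0.0182,-0.0095],[-0.0171,0.0182,-0.0095],[-0.0171,0.0182,-0.0095],[-0.0171,0.0182,-0.0095],[0,0,0],[0,0,0],[0,0,0]], twist=[[0,0,1.975],[0,0,1.975],[0,0,1.975],[0,0,1.975],[0,0,1.975],[0,0,1.975],[0,0,1.975],[0,0,1.975],[0,0,0],[0,0,0],[0,0,0]], hand=[1,1,1,1,1,1,1,1,1,1,1])

```text
time: 31.65
tcp_pos: [501.2, 170.0, 99.5]
tcp_rot: [-0.0, 0.747, 0.664, -0.001]
force: [0.2, -0.1, 0.5]
opening: 85.6
grip_force: 0.0
```

```bash
python3 - <<'E'
from m import *
snap('wrist','wC8');s=robot.get_state();print(s['tcp_pos'],s['tcp_rot'],s['time'])
region('wC8',(501,170),55,36,43,39,anyc)
region('wC8',(501,170),20,60,68,64,anyc)
region('wC8',(501,170),20,73,81,78,anyc)
E
```

```text
[502.04929403 169.61676218 100.08577001] [ 2.57932436e-04  7.47863268e-01  6.63852588e-01 -4.54384308e-04] 31.7
wC8 rect c [501.6 170.8] size [41.1 91.4] ang 83.3 medz 38.7 npx 7194 px [258. 209.]
wC8 rect c [501.4 171.5] size [10.8 11.3] ang 83.3 medz 63.7 npx 231 px [258. 222.]
wC8 rect c [501.4 171.4] size [7.2 5. ] ang 83.3 medz 77.3 npx 109 px [258. 231.]
```

Request:
step_arm(dp=[[-0.0002,0.0008,-0.015],[0,0,-0.015],[0,0,-0.015],[0,0,-0.008],[0,0,-0.004],[0,0,0],[0,0,0],[0,0,0],[0,0,0],[0,0,0],[0,0,0],[0,0,0],[0,0,0],[0,0,0],[0,0,0]], twist=[[0,0,0],[0,0,0],[0,0,0],[0,0,0],[0,0,0],[0,0,0],[0,0,0],[0,0,0],[0,0,0],[0,0,0],[0,0,0],[0,0,0],[0,0,0],[0,0,0],[0,0,0]], hand=[1,1,1,1,1,0,0,0,0,0,0,0,0,0,0], squeeze=100)

```text
time: 32.95
tcp_pos: [500.9, 172.2, 44.4]
tcp_rot: [-0.0, 0.747, 0.665, -0.0]
force: [-1.6, -0.1, 5.1]
opening: 8.3
grip_force: 98.0
```

Request:
step_arm(dp=[[0,0,0.001],[0,0,0.002],[0,0,0.002],[0,0,0.002],[0,0,0.002],[0,0,0.002],[0,0,0.002],[0,0,0.002],[0,0,0.002],[0,0,0.002],[0,0,0.002],[0,0,0.002],[0,0,0.002],[0,0,0.002],[0,0,0.002],[0,0,0.003],[0,0,0.006],[0,0,0.01],[0,0,0.01],[0,0,0]], twist=[[0,0,0],[0,0,0],[0,0,0],[0,0,0],[0,0,0],[0,0,0],[0,0,0],[0,0,0],[0,0,0],[0,0,0],[0,0,0],[0,0,0],[0,0,0],[0,0,0],[0,0,0],[0,0,0],[0,0,0],[0,0,0],[0,0,0],[0,0,0]], hand=[0,0,0,0,0,0,0,0,0,0,0,0,0,0,0,0,0,0,0,0])

```text
time: 34.62
tcp_pos: [504.2, 172.7, 105.4]
tcp_rot: [0.001, 0.747, 0.664, 0.003]
force: [0.3, 0.1, -0.8]
opening: 7.7
grip_force: 99.4
```

```bash
python3 - <<'E'
from m import *
snap('wrist','wC9');s=robot.get_state();print(s['tcp_pos'],s['tcp_rot'],s['force'],s['opening'])
rc,m,P=region('wC9',(501,170),60,85,105,97,anyc)
X=P[(m>0)]; X=X[np.abs(X[:,2]-np.median(X[:,2]))<3]; A=np.c_[X[:,:2]-X[:,:2].mean(0),np.ones(len(X))]; print('tilt',np.linalg.lstsq(A,X[:,2],rcond=None)[0])
# tray from earlier wide views: cell bars
p,d,c=load('wI');Q=cloud(c,d)
E
```

```text
[503.40250661 172.54355848 104.14448178] [0.00100639 0.74720959 0.66458304 0.00249024] [ 0.21139221  0.68128765 -2.13703636] 8.11675123408619
wC9 rect c [505.2 172.4] size [46.6 93.4] ang 83.5 medz 99.5 npx 10210 px [259. 239.]
tilt [ 6.85281624e-03 -3.89168186e-03  9.95527947e+01]
```

The insert is out and level. I'll refine the tray cell from the earlier wI and wC views while the clock stands still.

```bash
python3 - <<'E'
from m import *
a=np.radians(72.1); ey=np.array([np.cos(a),np.sin(a)]); ex=np.array([ey[1],-ey[0]]); c0=np.array([513.,362.5])
for n in ('wI','wC'):
    p,d,c=load(n); P=cloud(c,d); v,u=np.mgrid[:384,:512]
    W=onz(c,np.c_[u.ravel(),v.ravel()],31)[:,:2].reshape(384,512,2)-c0
    X=W@ex; Y=W@ey; z=P[...,2]; top=(z>26)&(z<37)
    # outer/inner edges in cell frame by the sections
    s=top&(np.abs(Y)<18)  # side bars
    xs=X[s&(np.abs(X)<60)]; h=np.histogram(xs,np.arange(-50,51,1))[0]
    s2=top&(np.abs(X)<18); ys=Y[s2&(Y>-50)&(Y<45)]; h2=np.histogram(ys,np.arange(-50,46,1))[0]
    f=lambda h,o:[(o+i) for i in range(1,len(h)) if (h[i]>max(h)*.5)!=(h[i-1]>max(h)*.5)]
    print(n,'x edges',f(h,-50),'y edges',f(h2,-50))
E
```

```text
wI x edges [-43, -27, 25, 41] y edges [-32, -24, 26, 34, 39]
wC x edges [-41, -40, -39, -26, 26, 42] y edges [-33, -27]
```

Request:
step_arm(dp=[[0.0015,0.0319,0],[0.0015,0.0319,0],[0.0015,0.0319,0],[0.0015,0.0319,0],[0.0015,0.0319,0],[0.0015,0.0319,0],[0,0,0],[0,0,0],[0,0,0],[0,0,0]], twist=[[0,0,-1.88],[0,0,-1.88],[0,0,-1.88],[0,0,-1.88],[0,0,-1.88],[0,0,-1.88],[0,0,0],[0,0,0],[0,0,0],[0,0,0]], hand=[0,0,0,0,0,0,0,0,0,0])

```text
time: 35.5
tcp_pos: [510.6, 360.8, 100.9]
tcp_rot: [0.001, 0.809, 0.587, -0.001]
force: [0.3, -0.8, -3.1]
opening: 7.9
grip_force: 99.5
```

```bash
python3 - <<'E'
from m import *
snap('wrist','wI2');s=robot.get_state();print(s['tcp_pos'],s['tcp_rot'],s['force'],s['opening'])
rc,m,P=region('wI2',(513,362),60,97,105,99.5,anyc)
rc,m,P=region('wI2',(532,420),60,31.5,38,33,lambda h:h[...,2]>75)
cv2.imwrite('pics/c14.png',cv2.imread('pics/wI2.png'))
E
```

```text
[510.84540671 360.70438962 101.10598685] [ 6.95213261e-04  8.09653020e-01  5.86907954e-01 -7.46375729e-04] [-0.11123022 -0.92098365 -1.67541395] 7.763169457872692
wI2 rect c [512.7 364.9] size [7.  7.4] ang 71.9 medz 99.4 npx 198 px [258. 242.]
wI2 rect c [532.  418.9] size [41.2 92.2] ang 71.9 medz 33.8 npx 9446 px [260. 114.]
```

View pics/c14.png

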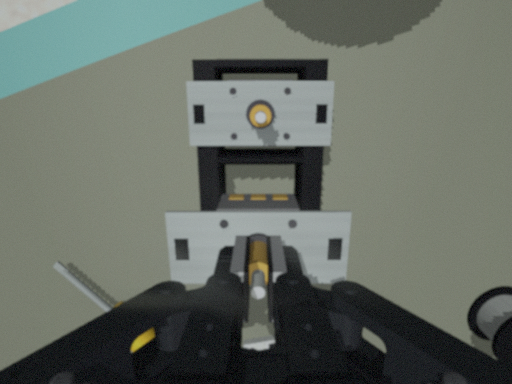

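The held insert's strap (167–350 px wide, centre (258,245)) lies parallel to the neighbour's at (260,114). The last view allowed is now used; from here I go by numbers.

```bash
python3 - <<'E'
from m import *
p,d,c=load('wI2');P=cloud(c,d); z=P[...,2]; print('z ears',np.median(z[240:270,210:225]),np.median(z[240:270,300:315]), 'rows',np.median(z[220:224,215:305]),np.median(z[265:270,215:222]))
rc,m,P=region('wI2',(512,362),58,91,99,96,lambda h:h[...,2]>75)
# ear ends and y front edge on plane of strap
zs=float(np.median(z[240:270,210:225]))
m=(np.abs(z-zs)<2.5)&(np.hypot(P[...,0]-512,P[...,1]-362)<60)
a=np.radians(72.1);ey=np.array([np.cos(a),np.sin(a)]);ex=np.array([ey[1],-ey[0]]);T=np.array([512.9,362.7])
v,u=np.nonzero(m);W=onz(c,np.c_[u,v],zs)[:,:2]-T;X=W@ex;Y=W@ey
print('X ends',np.percentile(X,[.3,99.7]),'Y front',np.percentile(Y[np.abs(X)<40],[99.5]),'zs',zs)
E
```

```text
z ears 95.63277750566805 95.13054267256489 rows 95.18817734933106 128.56918119447104
wI2 rect c [511.4 360.3] size [42.2 91.4] ang 72.3 medz 95.1 npx 9609 px [259. 240.]
X ends [-46.64742101  44.34883424] Y front [17.53390722] zs 95.63277750566805
```

Request:
step_arm(dp=[[0.0018,0.0019,-0.005],[0,0,-0.01],[0,0,-0.01],[0,0,-0.01],[0,0,-0.008],[0,0,-0.006],[0,0,-0.004],[0,0,-0.003],[0,0,0],[0,0,0],[0,0,0]], twist=[[0,0,0],[0,0,0],[0,0,0],[0,0,0],[0,0,0],[0,0,0],[0,0,0],[0,0,0],[0,0,0],[0,0,0],[0,0,0]], hand=[0,0,0,0,0,0,0,0,0,0,0])

```text
time: 36.47
tcp_pos: [512.5, 365.6, 46.1]
tcp_rot: [-0.0, 0.809, 0.588, 0.001]
force: [0.3, -0.1, -1.2]
opening: 8.0
grip_force: 99.5
```

```bash
cat > held.py <<'E'
from m import *
import sys
n,lo,hi=sys.argv[1],float(sys.argv[2]),float(sys.argv[3])
p,d,c=snap('wrist',n);s=robot.get_state();print(s['tcp_pos'],s['force'],s['opening'],s['time'])
P=cloud(c,d);z=P[...,2]
a=np.radians(72.1);ey=np.array([np.cos(a),np.sin(a)]);ex=np.array([ey[1],-ey[0]]);T=np.array([512.9,362.7])
for nm,ctr in(('held',T),('neighbour',T+60*ey)):
    if nm!='held': lo,hi=31.5,38
    W=P[...,:2]-ctr; m=(np.abs(W@ex)<50)&(W@ey<26)&(W@ey>(-26 if nm!='held' else 5))&(z>lo)&(z<hi)&(p.max(2)>75)
    zs=float(np.median(z[m])); v,u=np.nonzero(m&(np.abs(z-zs)<2)); W=onz(c,np.c_[u,v],zs)[:,:2]-ctr; X=W@ex;Y=W@ey
    e=[np.median(z[m&(sg*(P[...,:2]-ctr)@ex>28)]) for sg in(-1,1)]
    print(nm,'zs',round(zs,1),'L/R z',np.round(e,1),'X ends',np.percentile(X,[.3,99.7]).round(1),'Y',np.percentile(Y,[.5,99.5]).round(1))
E
python3 held.py wI3 34 46
```

```text
[512.55284011 365.61031578  46.22727162] [ 0.19087693  0.17003912 -2.20266277] 7.875809090608539 36.5167
held zs 40.2 L/R z [40.2 40.3] X ends [-46.4  44.8] Y [ 5.2 22.5]
neighbour zs 33.8 L/R z [33.8 33.7] X ends [-45.4  46. ] Y [-19.9  20.1]
```

Request:
step_arm(dp=[[0.0002,-0.0024,0],[0,0,-0.002],[0,0,-0.002],[0,0,-0.001],[0,0,-0.0006],[0,0,0],[0,0,0]], twist=[[0,0,0],[0,0,0],[0,0,0],[0,0,0],[0,0,0],[0,0,0],[0,0,0]], hand=[0,0,0,0,0,0,0])

```text
time: 37.1
tcp_pos: [512.2, 362.8, 39.9]
tcp_rot: [-0.0, 0.809, 0.588, -0.0]
force: [0.7, 0.8, -2.0]
opening: 8.2
grip_force: 99.8
```

```bash
python3 held.py wI4 30 40
```

```text
[512.27967094 362.87772326  39.94556759] [-0.10271323 -0.11187839 -1.76617508] 7.694043300764072 37.15
held zs 34.0 L/R z [33.9 34. ] X ends [-45.9  45.3] Y [ 4.8 19.7]
neighbour zs 33.8 L/R z [33.8 33.7] X ends [-45.4  46. ] Y [-19.9  20.2]
```

Aligned with the neighbour to within 0.6 mm and a hair above the seat. Lower to contact.

Request:
step_arm(dp=[[0.0005,-0.0001,-0.0005],[0,0,-0.0005],[0,0,0],[0,0,0]], twist=[[0,0,0],[0,0,0],[0,0,0],[0,0,0]], hand=[0,0,0,0])

```text
time: 37.48
tcp_pos: [512.8, 362.9, 39.5]
tcp_rot: [-0.0, 0.809, 0.588, 0.0]
force: [-1.9, -0.4, 2.6]
opening: 8.1
grip_force: 100.1
```

Request:
step_arm(dp=[[0,0,-0.0003],[0,0,0],[0,0,0],[0,0,0],[0,0,0],[0,0,0],[0,0,0.015],[0,0,0.03],[0,0,0.03],[0,0.005,0.03],[0,0.01,0.03],[0,0.01,0.01],[0,0,0],[0,0,0]], twist=[[0,0,0],[0,0,0],[0,0,0],[0,0,0],[0,0,0],[0,0,0],[0,0,0],[0,0,0],[0,0,0],[0,0,0],[0,0,0],[0,0,0],[0,0,0],[0,0,0]], hand=[0,0.3,0.6,0.8,0.8,0.8,0.8,0.8,0.8,1,1,1,1,1])

```text
time: 38.65
tcp_pos: [512.2, 388.7, 183.5]
tcp_rot: [-0.0, 0.808, 0.589, 0.0]
force: [0.4, -0.3, -0.5]
opening: 85.6
grip_force: 0.0
```

```bash
sed -i 's/(-26 if nm!=.held. else 5)/-26/' held.py; python3 held.py wI5 31.5 38; python3 - <<'E'
from m import *
for n in('side','scene'): snap(n,n+'9')
for n in ('side','scene'):
  a,b=load(n+'0')[0].astype(int),load(n+'9')[0].astype(int); D=(np.abs(a-b).max(2)>45).astype(np.uint8)
  bx={'side':[('box',175,160,218,185),('reel',156,240,186,272)],'scene':[('box',262,242,305,278),('reel',330,175,356,202)]}[n]
  for k,x0,y0,x1,y1 in bx: print(n,k,'changed px',D[y0:y1,x0:x1].sum())
p,d,c=load('side9');P=cloud(c,d)
region('side9',(499,-150),45,48,58,51,white)
region('side9',(638.6,14.5),60,44,55,47,white)
region('side9',(501,-404),22,18,36,24,white)
E
```

```text
[511.70483767 386.90734995 181.7603918 ] [-0.10349817 -0.02071896 -0.56657513] 85.43926975267571 38.7
held zs 33.6 L/R z [33.7 33.6] X ends [-46.   45.6] Y [-22.1  19.3]
neighbour zs 33.8 L/R z [33.8 33.8] X ends [-46.   45.5] Y [-20.6  20.1]
side box changed px 241
side reel changed px 0
scene box changed px 172
scene reel changed px 0
side9 rect c [ 478.7 -140.7] size [26.8 47.9] ang 1.4 medz 51.2 npx 65 px [254. 172.]
side9 rect c [633.3  22.8] size [70.  67.6] ang 67.6 medz 47.1 npx 219 px [196. 206.]Traceback (most recent call last):
  File "<stdin>", line 10, in <module>
  File "m.py", line 8, in region
    k=max(cs,key=cv2.contourArea)
ValueError: max() iterable argument is empty
```

```bash
python3 - <<'E'
from m import *
for n in ('side0','side9','scene0','scene9'):
    p,d,c=load(n);P=cloud(c,d); k=(np.abs(P[...,0]-665)<70)&(np.abs(P[...,1]+190)<70)&(P[...,2]>12)&(P[...,2]<40)
    print(n,k.sum(),P[k].mean(0).round(1),np.percentile(P[k],[3,97],axis=0).round(0).tolist())
E
```

```text
side0 497 [ 670.  -190.5   22.9] [[625.0, -231.0, 14.0], [715.0, -149.0, 34.0]]
side9 492 [ 670.7 -190.2   22.8] [[627.0, -230.0, 14.0], [715.0, -150.0, 34.0]]
scene0 670 [ 673.7 -193.3   20.4] [[629.0, -234.0, 13.0], [720.0, -157.0, 32.0]]
scene9 670 [ 673.8 -193.4   20.2] [[629.0, -234.0, 13.0], [720.0, -156.0, 33.0]]
```

The box and reel haven't moved; the changed pixels were only the arm's shadow. Handing in.

```bash
python3 -c "
from cell import robot
print(robot.job_done())"
```

```text
the job is handed in; nothing more can be done
None
```

The controller is stripped in the order asked, with knob, plate, frame and insert each set down within about 1 mm of target, screw box and reel unmoved; handed in at about 39 s, with no verdict reported back.

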